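Show the camera the cut-out under a frame warmer with an inspection mirror

ROBOT

A 7-joint arm with a two-finger parallel gripper is mounted at the origin on the work surface. World frame = base frame: x ahead of the robot, y to its left, z up, the work surface at z = 0. Lengths are in m, angles in rad, forces in N, time in s.
With the tool pointing down it reaches from about 0.4 to 0.85 m from the base axis. Payload 10.4 kg.
Tool frame: the origin (TCP) lies between the finger pads; the fingertips stand 14 mm ahead of it and the grasp point (between the pads) lies 5 mm behind it; z points along the fingers, y is the direction in which the jaws open and shut (so a half turn about z gives the same grasp; the last joint's range is limited). The gripper opens to 87 mm and grips with 3 to 60 N. Pads are 19 mm wide; open, the fingers measure 117 mm over their backs; the gripper's body (75 mm by 190 mm) begins 51 mm behind the grasp point.
Start: joints at [-1.263, 0.332, -0.065, 1.46, 0.022, 1.35, -0.088], TCP at [0.203, 0.591, 0.237] pointing down, gripper open.
Joint ranges: [-2.6, 2.6], [-0.5, 2.12], [-1.47, 1.34], [0.16, 2.42], [-1.27, 4.41], [0.06, 2.06], [-2.6, 2.6]. Speed limits (rad/s): [2.22, 2.22, 2.79, 2.79, 3.14, 3.14, 3.14].

INTERFACE

Orientations are given as a unit quaternion [x, y, z, w].
In Python, from bench import readout, camera, calibration, order gives the robot as it stands.
- The arm moves only by the tool apply_moves, never from a script. Its argument "deltas" is a list of rows, each an object with "translation": the shift along the world's x, y, z in m, a list of three; "turn": the turn, a rotation vector about the world's x, y, z in rad, a list of three; "hand": the finger opening in m, from 0 to 0.087. A call has 1 to 5 rows; each row shifts and turns the pose as measured when the row begins; what a row does not reach is not made up. A row lasts 1/10 s, in which the tool goes at most 50 mm and 8.59 degrees, less where a joint would pass 70% of its speed; a pose out of reach is approached as far as the arm can. A call with a gripper value outside its range is refused whole. The fingers move at their own pace and stop on an object; "newtons" is the grip in N (left out, the last holds). Time passes only in rows, so rows that do not move let the fingers close. It gives the time, the measured TCP pose, the force and the opening at its end, in the units of the state.
- readout.read_state(): the state, without advancing time (a new reading comes with each control period).
- camera(name): name is "side" or "top" or "wrist"; returns the picture (384x512x3 uint8, red, green, blue); there is no depth.
- calibration(name): a dict with "fx", "fy", "cx", "cy" (pixels), "D" ([k1, k2, p1, p2, k3] as OpenCV has them; the pictures are not rectified), "extrinsics" (4x4, takes a point from world to camera coordinates). Camera axes: x right, y down, z forward; pixel columns grow to the right and rows downward; lengths in m; the calibration is good to about 2 mm. A picture is of the moment at which its call begins: read the wrist's pose just before it. calibration takes no time and is no camera call; for the wrist camera it gives the pose at the moment of the call.
- order.close_job(): hands the job in, once; it reports no verdict.
The state is a dict: "time": time; "joint_positions": joint angles; "joint_vel": joint speeds; "joint_torque": joint torques, N m; "ee_pos": TCP position; "eef_rot": TCP orientation; "ft_force": force on the tool from outside, world axes, zero at the start; "torque": the same for the moment, N m; "width": finger opening in m.
Only numpy, scipy, OpenCV 4.12 (cv2) and the standard library are available. Lean on these libraries where they do the work, as an engineer would, in place of code of your own. Each camera call takes 0.05 s, during which the arm holds its last target. There are 200 camera calls.

TASK

The frame warmer has switched itself off, and the bench camera has to see the overheat cut-out button on the underside of its heater head. Pick up the larger of the two inspection mirrors by its handle and hold it, glass up, in the middle of the camera's view 150 mm straight below the lens, angled so that the camera, looking down into the glass, sees the button reflected in the middle of the mirror. Finish while still holding the mirror still there in the gripper, clear of everything; do not touch the warmer or the camera, and leave the other things where they lie.

Things in the scene. Friction and masses are not known exactly. Their poses are not given: they have to be found in the camera images.
- large_mirror: Larger inspection mirror, loose, rigid, about 70 g, lying glass up. Ribbed dark steel handle 100 mm long, 15 x 15 mm section, then a 6 mm rod and a round head 42 mm across, 7 mm thick; 211 mm in all; balances about 30 mm from the handle's middle towards the glass. Origin: underside, below the handle's middle. x along the handle to the glass, z up, square to the glass.
- large_glass (a point): Centre of the glass face of the larger mirror (glass 38 mm across): 140 mm along x and 7 mm along z from the mirror's origin. Its axes are the mirror's: z is square to the glass, the way it looks.
- small_mirror: Bystander, leave it where it lies. The smaller inspection mirror, same make, lying glass up: handle 90 mm long, 11 x 11 mm, head 24 mm across, glass centre 118 mm from the handle's middle. Origin on the underside under the middle of the handle, x towards the glass.
- warmer: Frame warmer, fixed: cream blower drum (116 mm across, along y from 110 to 270 mm, up to 230 mm high) on a base with switches; a neck carries the black round heater head (84 mm across, 145 to 205 mm high, free space below) with a cream tray on it (x -50 to 50, y -50 to 100, up to 235 mm). Origin: on the mat below the head's centre; z up, y to the blower, switches at -x.
- button (a point): Tip of the overheat cut-out button (black, 12 mm across, in a 20 mm steel collar) that points straight down at the centre of the heater head's underside, 138 mm above the mat, straight above the warmer's origin.
- bench_camera: Inspection camera on a boom stand, fixed, on the heater head's -y side. White and black tube (33 mm across, 220 to 350 mm high) looks straight down; a boom at 300 mm height leads along x to a post (18 mm across, 150 mm away, 394 mm high) on a 120 x 150 mm foot. Origin: on the mat below the lens, 88 mm from the warmer's origin along the warmer's -y. x to the post, z up.
- lens (a point): Centre of the camera's lens face, 220 mm above the mat. It looks straight down.
- focus (a point): Where the glass centre belongs: the middle of the camera's view at its focus distance, straight below the lens by 150 mm, 70 mm above the mat. The view is about 40 mm wide there, sharp to 15 mm nearer or farther. Axes: the camera's.
- sight (a point): Aiming point only (no object; inside the heater head): on the line from lens to button, where the line halving the angle lens - focus - button crosses it. With the glass centre at the focus, the glass's z must point at it. In the warmer's frame: x 0, y -37.5, z 172.9 mm; the glass then leans 26 degrees from level, its z towards the warmer's +y.
- mat: The black rubber bench mat, 3 mm thick, fixed; its top is at z = 0.003 and everything stands or lies on it. Origin: underside centre.
- screwdriver: Bystander, leave it where it lies. Bench screwdriver, 170 mm long, black handle 26 mm across. Origin under its middle, x towards the tip.
- pliers: Bystander, leave it where it lies. Frame pliers lying flat, 160 mm long, 14 mm high. Origin near the pivot, x towards the jaws.
- spectacles: Bystander, leave it where it lies. Spectacles standing on rims and temple tips, 140 mm wide, 145 mm deep, 40 mm high. Origin under the bridge; the temples run to +x.
- cleaner: Bystander, leave it where it lies. White bottle, 68 mm across, 170 mm high. Origin under its centre.
- lens_blank: Bystander, leave it where it lies. Uncut clear lens, 70 mm across, 12 mm thick, lying flat. Origin under its centre.

How it is judged:
By the outcome, as a careful person would: the job done as asked, in the order asked, and still so for the second after the job is handed in, while the arm keeps its last pose, push and grip.
It also fails if it takes over 38 s, if anything falls off the work surface, if the arm or the gripper's body presses on something with over 40 N, if the wrist force passes 120 N, or if a joint passes its speed limit or range.

## Working session

There is one attempt and no reset: what is moved stays moved. The work goes in short steps, Python scripts to look and compute and a tool call to move; the robot and the scene stay as the last step left them, time stands still between calls to the robot, and variables do not carry over. Pictures are saved under pics/ and viewed, about 8 in all and at most 12, crops included, and the job is handed in when it is done.

Besides the shell and the picture viewer there is one more tool, called after "Call:" as a command line: name --argument value ..., lists and objects as JSON in quotes. apply_moves: Moves the arm, as the interface text tells. Its arguments: {"type":"object","properties":{"deltas":{"type":"array","items":{"type":"object","properties":{"translation":{"type":"array","items":{"type":"number"}},"turn":{"type":"array","items":{"type":"number"}},"hand":{"type":"number"}}}},"newtons":{"type":"number"}},"required":["deltas"]}

```bash
mkdir -p pics
cat > h.py <<'E'
import numpy as np, cv2
from bench import readout, camera, calibration, order
from scipy.spatial.transform import Rotation as R
def K(c): return np.array([[c['fx'],0,c['cx']],[0,c['fy'],c['cy']],[0,0,1.]])
def rays(c,px):
    u=cv2.undistortPoints(np.array(px,float).reshape(-1,1,2),K(c),np.array(c['D'],float)).reshape(-1,2)
    T=np.array(c['extrinsics']); d=np.c_[u,np.ones(len(u))]@T[:3,:3]
    return -T[:3,:3].T@T[:3,3], d
def onplane(c,px,z):
    o,d=rays(c,px); return o+d*((z-o[2])/d[:,2])[:,None]
def proj(c,P):
    T=np.array(c['extrinsics']);return cv2.projectPoints(np.array(P,float).reshape(-1,1,3),cv2.Rodrigues(T[:3,:3])[0],T[:3,3],K(c),np.array(c['D'],float))[0].reshape(-1,2)
def tri(obs): # [(c,px),...]
    A=np.zeros((3,3));b=np.zeros(3)
    for c,p in obs:
        o,d=rays(c,[p]);d=d[0]/np.linalg.norm(d[0]);M=np.eye(3)-np.outer(d,d);A+=M;b+=M@o
    x=np.linalg.solve(A,b)
    return x,[np.linalg.norm(np.cross(x-rays(c,[p])[0],rays(c,[p])[1][0]/np.linalg.norm(rays(c,[p])[1][0]))) for c,p in obs]
def save(im,n,crop=None,s=1):
    if crop: im=im[crop[1]:crop[3],crop[0]:crop[2]]
    cv2.imwrite('pics/'+n,cv2.resize(im[:,:,::-1],None,fx=s,fy=s,interpolation=cv2.INTER_CUBIC))
E
python3 - <<'E'
from h import *
for n in('top','side','wrist'):
    im=camera(n); np.save(f'{n}0.npy',im); save(im,n+'0.png',s=1.5); c=calibration(n)
    T=np.array(c['extrinsics']);print(n,c['fx'],c['cx'],c['cy'],(-T[:3,:3].T@T[:3,3]).round(3),T[2,:3].round(3))
s=readout.read_state();print(s['ee_pos'],s['eef_rot'],s['time'])
E
```

```text
top 430.3578718868429 253.95227374195733 189.0924359838539 [ 0.443 -0.079  1.469] [ 0.085 -0.    -0.996]
side 380.3344826054667 257.06724973603076 192.09598832862662 [ 0.284 -0.625  0.839] [ 0.302  0.578 -0.758]
wrist 325.54856543836587 255.25974608319342 193.26980140755833 [0.139 0.613 0.385] [ 0.234 -0.082 -0.969]
[0.20291701 0.59084299 0.23593969] [ 1.64646931e-01  9.86352419e-01 -5.37420197e-04 -6.81424470e-05] 0.15
```

View pics/top0.png

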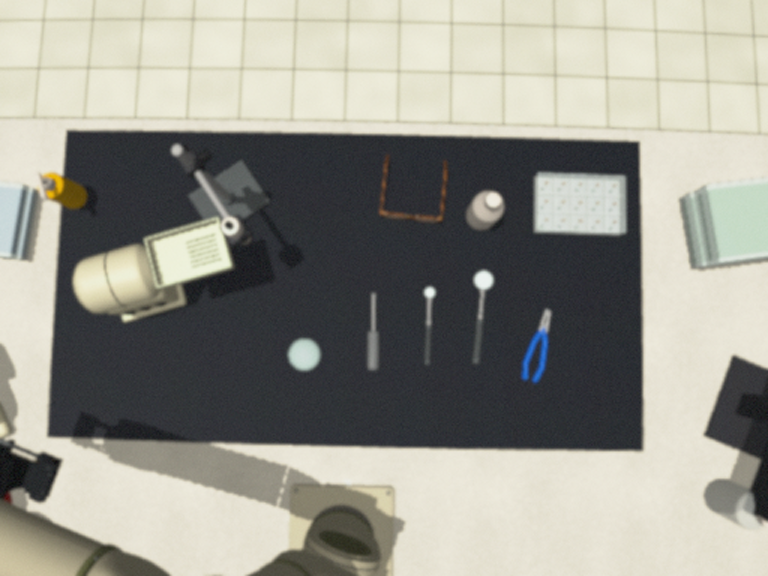

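View pics/side0.png

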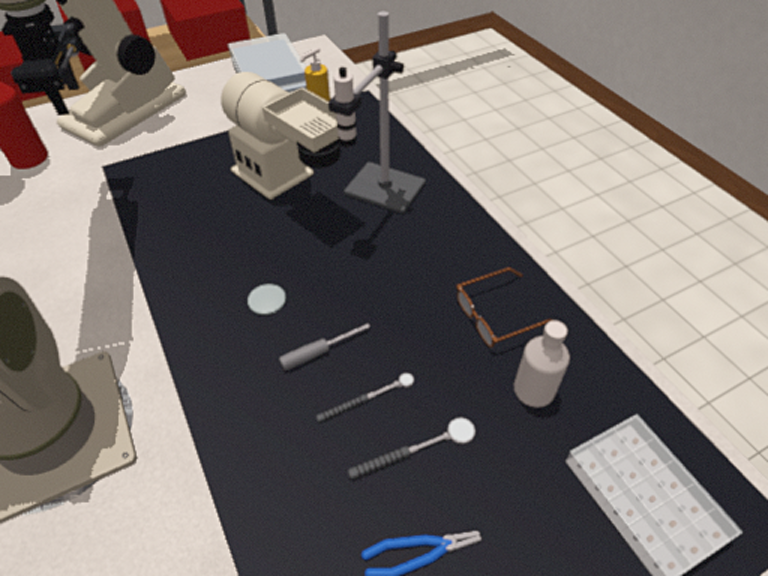

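The top view shows the large mirror with its head at about (484,280) and handle to (477,362), all in 1.5x pixels. The warmer is at the left, around (160,265), with the camera tube at (231,226). The side view shows the same layout. Next I take zoomed crops to pick features.

Run:
```python
from h import *
t=np.load('top0.npy');s=np.load('side0.npy')
def cr(im,x,y,w,h,k): return cv2.resize(im[y:y+h,x:x+w],None,fx=k,fy=k,interpolation=cv2.INTER_CUBIC)
a=cr(t,40,85,160,150,2.5) #400x375
b=cr(s,140,0,160,150,2.5)
c=cr(t,300,170,50,80,2.8);c=np.clip(c.astype(int)*2,0,255).astype(np.uint8) #140x224
d=cr(s,220,270,110,56,3.5)
d=np.clip(d.astype(int)*2,0,255).astype(np.uint8)
o=np.zeros((600,800,3),np.uint8);o[:375,:400]=a;o[:375,400:]=b;o[375:375+c.shape[0],:c.shape[1]]=c;o[375:375+d.shape[0],200:200+d.shape[1]]=d
save(o,'comb.png')
ct,cs=calibration('top'),calibration('side')
for n,im,c,roi in(('top',t,ct,(305,170,345,205)),('side',s,cs,(285,270,325,300))):
    x0,y0,x1,y1=roi;m=(im[y0:y1,x0:x1].min(2)>150).astype(np.uint8)
    cnt=max(cv2.findContours(m,0,2)[0],key=cv2.contourArea);(x,y),ax,an=cv2.fitEllipse(cnt);print(n,x+x0,y+y0,ax,an)
    print(onplane(c,[(x+x0,y+y0)],.010).round(4))
```

```text
top 321.9845447540283 186.55432319641113 (11.750434875488281, 12.550154685974121) 9.227027893066406
[[ 0.5814 -0.3113  0.01  ]]
side 302.73691177368164 287.9003658294678 (14.860128402709961, 30.68891143798828) 71.50667572021484
[[ 0.5691 -0.3077  0.01  ]]
```

View pics/comb.png

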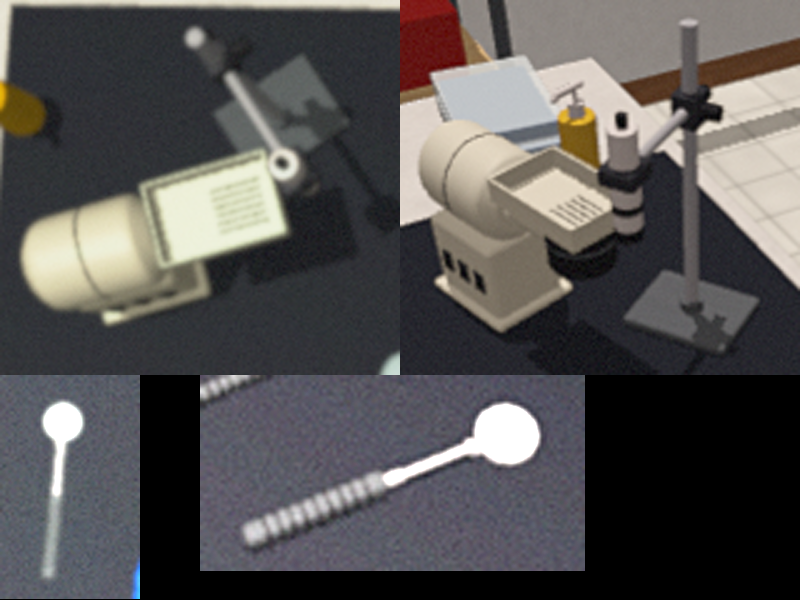

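Run:
```python
from h import *
ct,cs=calibration('top'),calibration('side')
T=lambda x,y:(40+x/2.5,85+y/2.5)
S=lambda x,y:(140+(x-400)/2.5,y/2.5)
P=onplane(ct,[T(140,184),T(264,148),T(290,235),T(157,268)],.235)
print(P.round(3)); c=P.mean(0); ydir=((P[0]+P[3])-(P[1]+P[2]));ydir/=np.linalg.norm(ydir);xdir=((P[0]+P[1])-(P[2]+P[3]));xdir/=np.linalg.norm(xdir)
print('tray dims',np.linalg.norm(P[0]-P[1]),np.linalg.norm(P[2]-P[3]),np.linalg.norm(P[1]-P[2]),np.linalg.norm(P[0]-P[3]))
print('y',ydir,np.degrees(np.arctan2(ydir[1],ydir[0])),'x',np.degrees(np.arctan2(xdir[1],xdir[0])))
print('side rays', onplane(cs,[S(489,178),S(545,147),S(615,197)],.235).round(3))
for n,a,b in(('BL',T(157,268),S(489,178)),('TL',T(140,184),S(545,147)),('TR',T(264,148),S(615,197)),('post',T(196,38),S(689,22)),('cap',T(285,163),S(621,115))):
    print(n,tri([(ct,a),(cs,b)]))
print('tube bottom side z=.22',onplane(cs,[S(629,230)],.22))
M=[((322.1,186.8),(307.7,286.9)),((317.5,242.1),(233.7,315.7)),((320,212.9),(273.7,299.4))]
for a,b in M: print('mir',tri([(ct,a),(cs,b)]),onplane(ct,[a],.01),onplane(cs,[b],.01))
```

```text
[[0.628 0.384 0.235]
 [0.673 0.239 0.235]
 [0.572 0.204 0.235]
 [0.53  0.358 0.235]]
tray dims 0.15142850616008025 0.15956515846934047 0.10726818096748522 0.10120439064966306
y [-0.27862404  0.96040025  0.        ] 106.1781005247594 x 16.818600970537986
side rays [[0.535 0.356 0.235]
 [0.618 0.389 0.235]
 [0.646 0.25  0.235]]
BL (array([0.53264153, 0.35802655, 0.23447686]), [np.float64(0.0023247909732225826), np.float64(0.00232479097322266)])
TL (array([0.6225951 , 0.38502959, 0.23625715]), [np.float64(0.005780290493422546), np.float64(0.005780290493422458)])
TR (array([0.65887553, 0.24284619, 0.23828007]), [np.float64(0.014511043960556424), np.float64(0.014511043960556356)])
post (array([0.75564354, 0.27325846, 0.39846756]), [np.float64(0.0006088665234854708), np.float64(0.000608866523485462)])
cap (array([0.63209926, 0.18215962, 0.36944417]), [np.float64(0.0008592999637343427), np.float64(0.0008592999637344543)])
tube bottom side z=.22 [[0.64143241 0.20531605 0.22      ]]
mir (array([ 0.58041119, -0.3115174 ,  0.01118113]), [np.float64(3.2575638792059987e-06), np.float64(3.257563879322171e-06)]) [[ 0.58052534 -0.31170692  0.01      ]] [[ 0.58083115 -0.31106866  0.01      ]]
mir (array([ 0.39361914, -0.29615024,  0.02161893]), [np.float64(0.000521109155396216), np.float64(0.0005211091553962197)]) [[ 0.39271944 -0.29773472  0.01      ]] [[ 0.3956856  -0.29162632  0.01      ]]
mir (array([ 0.49150276, -0.30392451,  0.01961735]), [np.float64(0.000412328393287127), np.float64(0.00041232839328708237)]) [[ 0.49143895 -0.30525348  0.01      ]] [[ 0.49433431 -0.30029525  0.01      ]]
```

The geometry is settled, in world coordinates:

| Item | Estimate |
|---|---|
| Warmer origin | about (0.608, 0.272) |
| Warmer y axis | about 106.5° |
| Focus | about (0.632, 0.187, 0.070) |
| Mirror handle middle | about (0.441, -0.301) |

The plan is to hold the handle level along the warmer's -x and roll it 26°. I'm moving now.

Call:
apply_moves --deltas '[{"translation": [0.02,-0.045,0.005],"turn": [0,0,0.02],"hand": 0.06},{"translation": [0.02,-0.045,0.005],"turn": [0,0,0.02],"hand": 0.06},{"translation": [0.02,-0.045,0.005],"turn": [0,0,0.02],"hand": 0.06},{"translation": [0.02,-0.045,0.005],"turn": [0,0,0.02],"hand": 0.06},{"translation": [0.02,-0.045,0.005],"turn": [0,0,0.02],"hand": 0.06}]'

```text
time: 0.65
ee_pos: [0.2984, 0.3642, 0.2566]
eef_rot: [0.108, 0.994, -0.003, -0.002]
ft_force: [0.6, 0.0, 1.0]
width: 0.0617
```

Call:
apply_moves --deltas '[{"translation": [0.02,-0.045,0.0],"turn": [0,0,0.02],"hand": 0.06},{"translation": [0.02,-0.045,0.0],"turn": [0,0,0.02],"hand": 0.06},{"translation": [0.02,-0.045,0.0],"turn": [0,0,0.02],"hand": 0.06},{"translation": [0.02,-0.045,0.0],"turn": [0,0,0.02],"hand": 0.06},{"translation": [0.02,-0.045,0.0],"turn": [0,0,0.02],"hand": 0.06}]'

```text
time: 1.15
ee_pos: [0.3978, 0.1349, 0.2571]
eef_rot: [0.056, 0.998, -0.002, -0.002]
ft_force: [1.9, -0.4, 0.1]
width: 0.0604
```

Call:
apply_moves --deltas '[{"translation": [0.003,-0.047,0],"turn": [0,0,0.01],"hand": 0.06},{"translation": [0.003,-0.047,0],"turn": [0,0,0.01],"hand": 0.06},{"translation": [0.003,-0.047,0],"turn": [0,0,0.01],"hand": 0.06},{"translation": [0.003,-0.047,0],"turn": [0,0,0.01],"hand": 0.06},{"translation": [0.003,-0.047,0],"turn": [0,0,0],"hand": 0.06}]'

```text
time: 1.65
ee_pos: [0.4124, -0.1105, 0.2568]
eef_rot: [0.035, 0.999, -0.001, -0.001]
ft_force: [1.2, 0.5, -0.0]
width: 0.0599
```

Call:
apply_moves --deltas '[{"translation": [0.003,-0.047,-0.01],"turn": [0,0,0],"hand": 0.06},{"translation": [0.003,-0.047,-0.01],"turn": [0,0,0],"hand": 0.06},{"translation": [0.003,-0.047,-0.01],"turn": [0,0,0],"hand": 0.06},{"translation": [0.003,-0.047,-0.01],"turn": [0,0,0],"hand": 0.06},{"translation": [0,0,0],"turn": [0,0,0],"hand": 0.06}]'

```text
time: 2.15
ee_pos: [0.4216, -0.3112, 0.2158]
eef_rot: [0.037, 0.999, -0.003, -0.0]
ft_force: [-0.6, 0.5, -0.4]
width: 0.0601
```

Run:
```python
from h import *
c=calibration('wrist');im=camera('wrist');s=readout.read_state()
import pickle;pickle.dump((c,im,s),open('w1.pkl','wb'))
save(np.clip(im.astype(int)*1.6,0,255).astype(np.uint8),'w1.png',s=1.5)
print(s['ee_pos'],R.from_quat(s['eef_rot']).as_matrix().round(3),s['time'])
print(proj(c,[(.441,-.301,.018),(.58,-.311,.01)]),s['joint_positions'])
```

```text
[ 0.42209567 -0.30908678  0.21672174] [[-0.997  0.074  0.001]
 [ 0.074  0.997 -0.004]
 [-0.002 -0.004 -1.   ]] 2.2
[[266.82331241 191.49161771]
 [265.87184942 299.54770109]] [-0.41073314  0.16804145  1.06463512  1.80186334 -0.15198732  1.25763801
  2.19111586]
```

View pics/w1.png

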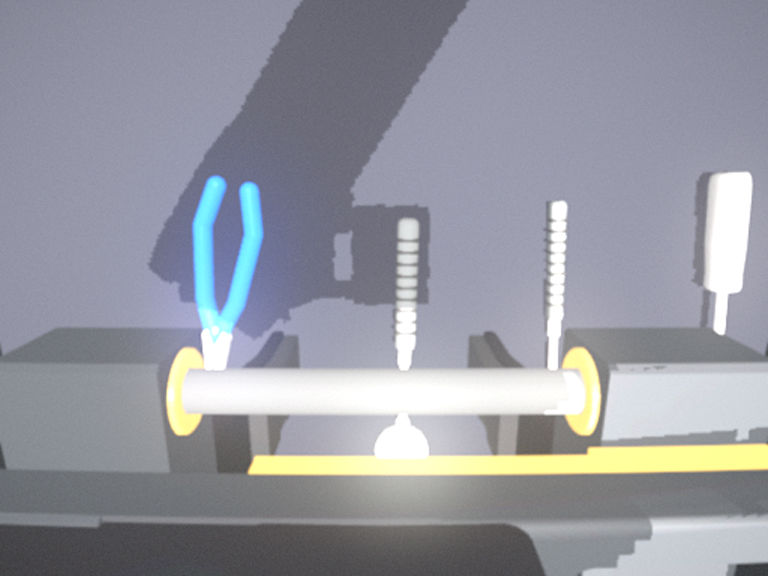

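The wrist view shows the handle running from (408,219) to (404,348) in 1.5x pixels, between the fingers. I refine its line and end from this, using a contour at full resolution.

Run:
```python
from h import *
import pickle;c,im,s=pickle.load(open('w1.pkl','rb'))
g=cv2.GaussianBlur(im,(0,0),1).max(2).astype(int)
pts=[]
for r in range(146,233,4):
    w=g[r,255:288]; b=np.median(np.r_[w[:5],w[-5:]]); q=np.where(abs(w-b)>12)[0]
    if len(q): pts.append((255+(q.min()+q.max())/2,r))
pts=np.array(pts);print(pts[::3])
P=onplane(c,pts,.0105)
f=np.polyfit(P[:,0],P[:,1],1);print('slope',f,'y at .441',np.polyval(f,.441))
print('ends z=.018',onplane(c,[(272,145.5),(269.5,229)],.018), 'z=.0105',onplane(c,[(272,145.5)],.0105))
ct=calibration('top')
print('tri end',tri([(c,(272,145.5)),(ct,(317.5,242.1))]),'tri start',tri([(c,(269.5,231)),(ct,(320,212.9))]),'tool off y at handle',s['ee_pos'])
```

```text
[[276.5 146. ]
 [276.  158. ]
 [276.  170. ]
 [276.  182. ]
 [275.5 194. ]
 [269.  206. ]
 [270.5 218. ]
 [269.5 230. ]]
slope [-0.14802145 -0.22759769] y at .441 -0.2928751509288979
ends z=.018 [[ 0.39124648 -0.29222699  0.018     ]
 [ 0.48486511 -0.30083482  0.018     ]] z=.0105 [[ 0.39205697 -0.29195424  0.0105    ]]
tri end (array([ 0.39176194, -0.2938029 ,  0.02802636]), [np.float64(0.002001885815039191), np.float64(0.0020018858150391144)]) tri start (array([ 0.49042803, -0.30286771,  0.01251188]), [np.float64(0.0021763059042617483), np.float64(0.002176305904261841)]) tool off y at handle [ 0.42209567 -0.30908678  0.21672174]
```

Call:
apply_moves --deltas '[{"translation": [0.01,0.006,-0.035],"turn": [0,0,-0.012],"hand": 0.05},{"translation": [0.0095,0.0055,-0.035],"turn": [0,0,-0.011],"hand": 0.05},{"translation": [0,0,-0.035],"turn": [0,0,0],"hand": 0.05},{"translation": [0,0,-0.025],"turn": [0,0,0],"hand": 0.05},{"translation": [0,0,0],"turn": [0,0,0],"hand": 0.05}]'

```text
time: 2.7
ee_pos: [0.4448, -0.2917, 0.0845]
eef_rot: [0.048, 0.999, 0.001, 0.004]
ft_force: [-0.9, -0.0, 0.7]
width: 0.05
```

Run:
```python
from h import *
c=calibration('wrist');im=camera('wrist');s=readout.read_state()
save(np.clip(im.astype(int)*1.6,0,255).astype(np.uint8),'w2.png',s=1.2)
print(s['ee_pos'],R.from_quat(s['eef_rot']).as_matrix().round(3),s['time'])
print(proj(c,[(.4415,-.2975,.018),(.392,-.2925,.0105)])*1.2,s['joint_positions'])
```

```text
[ 0.44541507 -0.2924324   0.08619426] [[-0.995  0.096  0.009]
 [ 0.096  0.995  0.   ]
 [-0.009  0.001 -1.   ]] 2.75
[[295.09919295 248.47226989]
 [295.24373305 159.88546818]] [-0.29817513  0.38719909  0.94759907  1.92003689 -0.37613464  1.01329414
  2.29130493]
```

View pics/w2.png

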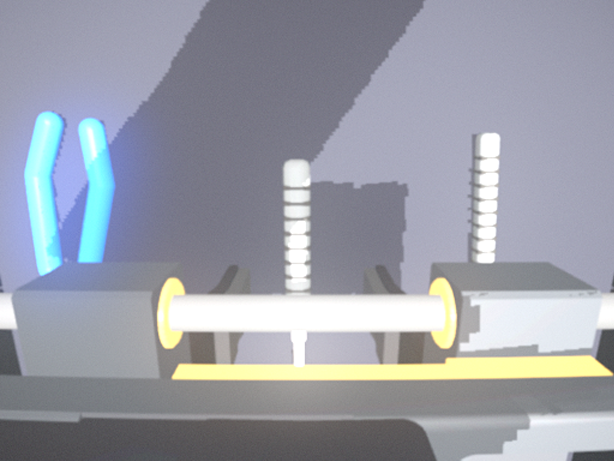

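The handle end sits at (297,160), against a predicted (295,160), so the position agrees to about 1 mm. I descend and grip.

Call:
apply_moves --deltas '[{"translation": [-0.004,-0.0055,-0.025],"turn": [0,0,0],"hand": 0.05},{"translation": [0,0,-0.025],"turn": [0,0,0],"hand": 0.05},{"translation": [0,0,-0.012],"turn": [0,0,0],"hand": 0.05},{"translation": [0,0,0],"turn": [0,0,0],"hand": 0.05}]'

```text
time: 3.15
ee_pos: [0.4469, -0.297, 0.0304]
eef_rot: [0.046, 0.999, 0.001, 0.01]
ft_force: [-0.5, 0.1, 0.2]
width: 0.0498
```

Call:
apply_moves --deltas '[{"translation": [-0.003,0,-0.007],"turn": [0,0.02,0],"hand": 0.05},{"translation": [-0.002,0,-0.005],"turn": [0,0,0],"hand": 0.05},{"translation": [0,0,0],"turn": [0,0,0],"hand": 0.05}]'

```text
time: 3.45
ee_pos: [0.4439, -0.2974, 0.0212]
eef_rot: [0.046, 0.999, -0.0, 0.002]
ft_force: [0.6, 0.7, 0.0]
width: 0.0497
```

Call:
apply_moves --deltas '[{"translation": [-0.001,0,-0.002],"turn": [0,0,0],"hand": 0.05},{"translation": [0,0,0],"turn": [0,0,0],"hand": 0.01},{"translation": [0,0,0],"turn": [0,0,0],"hand": 0.01},{"translation": [0,0,0],"turn": [0,0,0],"hand": 0.01},{"translation": [0,0,0],"turn": [0,0,0],"hand": 0.01}]' --newtons 45

```text
time: 3.95
ee_pos: [0.4434, -0.2977, 0.0202]
eef_rot: [0.046, 0.999, -0.0, 0.003]
ft_force: [-0.0, 1.3, 0.3]
width: 0.0256
```

Call:
apply_moves --deltas '[{"translation": [0,0,0],"turn": [0,0,0],"hand": 0.01},{"translation": [0,0,0],"turn": [0,0,0],"hand": 0.01}]'

```text
time: 4.15
ee_pos: [0.4435, -0.2977, 0.0203]
eef_rot: [0.046, 0.999, -0.0, 0.003]
ft_force: [0.5, 0.3, -0.3]
width: 0.0144
```

Call:
apply_moves --deltas '[{"translation": [0,0,0],"turn": [0,0,0],"hand": 0.01},{"translation": [0,0,0.015],"turn": [0,0,0],"hand": 0.01},{"translation": [0,0,0.03],"turn": [0,0,0],"hand": 0.01},{"translation": [0,0,0.04],"turn": [0,0,0],"hand": 0.01},{"translation": [0,0,0.04],"turn": [0,0,0],"hand": 0.01}]'

```text
time: 4.65
ee_pos: [0.4393, -0.2966, 0.147]
eef_rot: [0.047, 0.999, 0.0, -0.002]
ft_force: [2.6, -0.6, -0.4]
width: 0.0146
```

Call:
apply_moves --deltas '[{"translation": [0,0,0.03],"turn": [0,0,0],"hand": 0.01},{"translation": [0,0,0],"turn": [0,0,0],"hand": 0.01}]'

```text
time: 4.85
ee_pos: [0.4403, -0.2987, 0.1844]
eef_rot: [0.048, 0.999, -0.0, 0.001]
ft_force: [0.5, -0.2, -0.5]
width: 0.0145
```

Run:
```python
from h import *
s=readout.read_state();p=s['ee_pos'];M=R.from_quat(s['eef_rot']).as_matrix()
print(p,M.round(3),s['width'],s['time'],s['joint_positions'])
# glass predicted in tool frame
g=p+M@np.array([-.1415,0,0.0103]); print('glass pred',g)
for n in('top','side'):
    im=camera(n);c=calibration(n);q=proj(c,[g])[0];print(n,q)
    x,y=q.astype(int);np.save(n+'1.npy',im)
    save(im,n+'1.png',(x-60,y-30,x+60,y+60),4) 
a=cv2.imread('pics/top1.png');b=cv2.imread('pics/side1.png');cv2.imwrite('pics/l1.png',cv2.resize(np.hstack([a,b]),None,fx=.8,fy=.8))
```

```text
[ 0.44028818 -0.29872686  0.18438563] [[-0.995  0.095  0.003]
 [ 0.095  0.995 -0.001]
 [-0.003 -0.001 -1.   ]] 0.014549870144568275 4.85 [-0.39903509  0.24886578  1.05130809  1.82121757 -0.23235868  1.20144762
  2.19881232]
glass pred [ 0.5811731  -0.31220068  0.17447422]
top [330.90363946 181.68477083]
side [315.76897669 249.92291549]
```

View pics/l1.png

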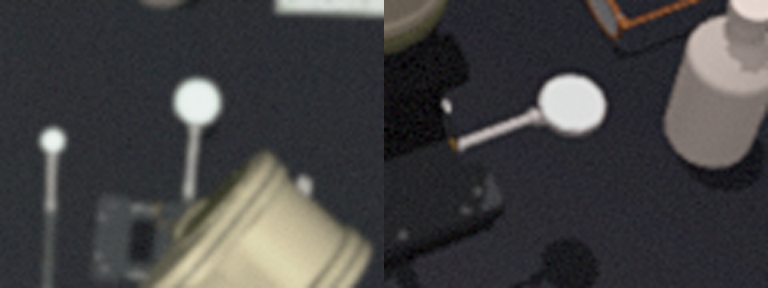

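The mirror is held. Its head is at about (331.6,182.9) in the top view and (313.8,251.2) in the side view. Next I triangulate the held glass and plan the carry.

```bash
cat > plan.py <<'E'
from h import *
def head(im,c,q,r=16):
    x,y=np.round(q).astype(int);w=im[y-r:y+r,x-r:x+r].min(2);m=(w>120).astype(np.uint8);m=cv2.morphologyEx(m,cv2.MORPH_OPEN,np.ones((7,7),np.uint8))
    cn=max(cv2.findContours(m,0,1)[0],key=cv2.contourArea);M=cv2.moments(m if 0 else cn);return (x-r+M['m10']/M['m00'],y-r+M['m01']/M['m00'])
O=np.array([.608,.272,0]);a=np.radians(106.4);Y=np.array([np.cos(a),np.sin(a),0]);X=np.array([Y[1],-Y[0],0])
F=O-.088*Y+[0,0,.07]; S=O-.0375*Y+[0,0,.1729]
def target(gt,phi=0):
    n=(S-F)/np.linalg.norm(S-F); x=X*np.cos(phi)+np.cross(n,X)*np.sin(phi) # handle->glass
    Mt=np.c_[-x,np.cross(-n,-x),-n]
    return F-Mt@gt,Mt
E
python3 - <<'E'
from plan import *
s=readout.read_state();p=np.array(s['ee_pos']);M=R.from_quat(s['eef_rot']).as_matrix()
ct,cs=calibration('top'),calibration('side')
a=head(np.load('top1.npy'),ct,(331.6,182.9));b=head(np.load('side1.npy'),cs,(313.8,251.2));print(a,b)
g,e=tri([(ct,a),(cs,b)]);print(g,e,'tool frame',M.T@(g-p))
for gt in ([-.14,0,.010],):
    P,Mt=target(np.array(gt));print(F,S,P,Mt.round(3));print('rotvec',(R.from_matrix(Mt)*R.from_matrix(M).inv()).as_rotvec())
E
```

```text
(np.float64(331.1111111111111), np.float64(182.5)) (np.float64(313.3505089058524), np.float64(250.97137404580153))
[ 0.57732637 -0.31219716  0.17373784] [np.float64(0.00162502419321225), np.float64(0.0016250241932124659)] tool frame [-0.13882342 -0.00165022  0.00710484]
[0.63284605 0.18758037 0.07      ] [0.6185878  0.23602573 0.1729    ] [0.49729818 0.15227902 0.07897718] [[-0.959 -0.253  0.124]
 [-0.282  0.861 -0.423]
 [-0.    -0.441 -0.898]]
rotvec [-0.45752399 -0.04507853  0.3744163 ]
```

Call:
apply_moves --deltas '[{"translation": [0.004,0.036,-0.008],"turn": [-0.057,-0.006,0.047],"hand": 0.01},{"translation": [0.004,0.036,-0.008],"turn": [-0.057,-0.006,0.047],"hand": 0.01},{"translation": [0.004,0.036,-0.008],"turn": [-0.057,-0.006,0.047],"hand": 0.01},{"translation": [0.004,0.036,-0.008],"turn": [-0.057,-0.006,0.047],"hand": 0.01}]'

```text
time: 5.35
ee_pos: [0.4493, -0.1614, 0.1463]
eef_rot: [-0.038, 0.992, -0.118, 0.017]
ft_force: [1.2, 1.1, -1.5]
width: 0.0146
```

Call:
apply_moves --deltas '[{"translation": [0.004,0.036,-0.008],"turn": [-0.057,-0.006,0.047],"hand": 0.01},{"translation": [0.004,0.036,-0.008],"turn": [-0.057,-0.006,0.047],"hand": 0.01},{"translation": [0.004,0.036,-0.008],"turn": [-0.057,-0.006,0.047],"hand": 0.01},{"translation": [0.004,0.036,-0.008],"turn": [-0.057,-0.006,0.047],"hand": 0.01},{"translation": [0,0,0],"turn": [0,0,0],"hand": 0.01}]'

```text
time: 5.85
ee_pos: [0.4613, -0.0059, 0.1084]
eef_rot: [-0.142, 0.962, -0.232, 0.035]
ft_force: [0.8, -1.1, -0.2]
width: 0.0146
```

```bash
cat > st.py <<'E'
from plan import *
s=readout.read_state();p=np.array(s['ee_pos']);M=R.from_quat(s['eef_rot']).as_matrix()
P,Mt=target(np.array([-.139,-.001,.009]))
print(s['time'],p,'d',(P-p).round(4),'rv',(R.from_matrix(Mt)*R.from_matrix(M).inv()).as_rotvec().round(4),'q',np.round(s['joint_positions'],2),s['width'])
E
python3 st.py
```

```text
5.85 [ 0.46132954 -0.00590315  0.10841815] d [ 0.0368  0.1589 -0.0308] rv [ 0.0163  0.0072 -0.007 ] q [-1.1   0.1   0.71  2.15  0.48  1.02  1.19] 0.014590501060691744
```

Call:
apply_moves --deltas '[{"translation": [0.009,0.038,0],"turn": [0.004,0.002,-0.002],"hand": 0.01},{"translation": [0.009,0.038,0],"turn": [0.004,0.002,-0.002],"hand": 0.01},{"translation": [0.009,0.038,-0.005],"turn": [0.004,0.002,-0.002],"hand": 0.01},{"translation": [0.007,0.028,-0.008],"turn": [0.004,0.001,-0.001],"hand": 0.01},{"translation": [0,0,0],"turn": [0,0,0],"hand": 0.01}]'

```text
time: 6.35
ee_pos: [0.4913, 0.1391, 0.0893]
eef_rot: [-0.14, 0.964, -0.225, 0.027]
ft_force: [-1.2, -0.1, -0.7]
width: 0.0146
```

```bash
python3 st.py
```

```text
6.35 [0.4912878  0.13911551 0.08930958] d [ 0.0068  0.0139 -0.0117] rv [ 0.005  -0.011   0.0005] q [-1.16  0.36  0.61  1.92  0.27  1.08  1.14] 0.014566452821235367
```

Call:
apply_moves --deltas '[{"translation": [0.004,0.008,-0.006],"turn": [0.003,-0.006,0],"hand": 0.01},{"translation": [0.003,0.006,-0.005],"turn": [0.002,-0.005,0],"hand": 0.01},{"translation": [0,0,0],"turn": [0,0,0],"hand": 0.01}]'

```text
time: 6.65
ee_pos: [0.4976, 0.1511, 0.0758]
eef_rot: [-0.138, 0.964, -0.225, 0.031]
ft_force: [-0.6, 0.1, -0.8]
width: 0.0146
```

```bash
python3 st.py
python3 - <<'E'
from plan import *
c=calibration('side');im=camera('side');np.save('side2.npy',im)
w=camera('wrist');cw=calibration('wrist');np.save('w3.npy',w);t=camera('top');np.save('top2.npy',t)
print('F',proj(c,[F]),proj(cw,[F]))
k=lambda im,x,y,w,h,f:cv2.resize(im[y:y+h,x:x+w],None,fx=f,fy=f,interpolation=cv2.INTER_CUBIC)
o=np.zeros((560,800,3),np.uint8)
A=k(np.clip(im.astype(int)*1.7,0,255).astype(np.uint8),190,30,90,100,5);o[:500,:450]=A
B=cv2.resize(w,(350,262));o[:262,450:]=B
C=k(t,110,100,70,56,5);o[270:550,450:]=C
save(o,'f1.png')
E
```

```text
6.65 [0.49760659 0.15108516 0.07582396] d [0.0005 0.0019 0.0018] rv [ 0.0028 -0.0023  0.0029] q [-1.16  0.4   0.59  1.91  0.25  1.06  1.13] 0.014553639460104255
F [[234.38581357 137.67497713]] [[256.41195372 448.21074676]]
```

View pics/f1.png

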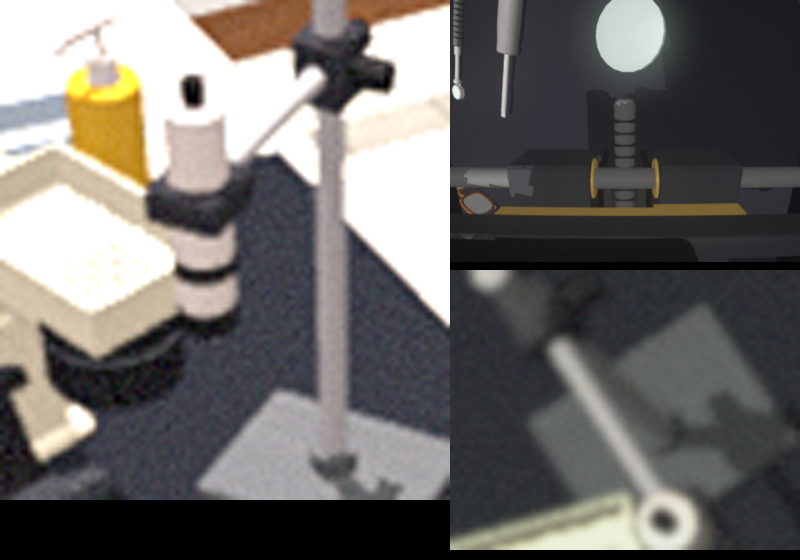

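The tube, boom, post and tray are clear here. The lens rim is at about side pixel (231.4,94.5), and the far tray corner at about (225.6,80.8). The mirror lies below this crop, so I take the head's own crop and refine the warmer and lens positions.

Run:
```python
from plan import *
c=calibration('side');ct=calibration('top');im=np.load('side2.npy');t=np.load('top2.npy')
S_=lambda x,y:(190+x/5,30+y/5)
print('lens z.22',onplane(c,[S_(207,322)],.22),'tubetop z.35',onplane(c,[S_(197,115)],.35))
print('ring top z=.35',onplane(ct,[(110+(667-450)/5,100+(520-270)/5)],.35))
print('tray side TR,BR',onplane(c,[S_(178,252),S_(92,315)],.235))
w=lambda x,y:O+x*X+y*Y
print('pred TL TR BR BL',[np.round((w(x,y)+[0,0,.235]),3) for x,y in((.05,.1),(.05,-.05),(-.05,-.05),(-.05,.1))])
for n,cc,T in(('side',c,im),('top',ct,t)):
    print(n,'pred tray px',proj(cc,[w(x,y)+[0,0,.235] for x,y in((.05,.1),(.05,-.05),(-.05,-.05),(-.05,.1))]).round(1).tolist(),'lens',proj(cc,[w(0,-.088)+[0,0,.22],w(0,-.088)+[0,0,.35]]).round(1).tolist())
k=lambda im,x,y,w,h,f:cv2.resize(im[y:y+h,x:x+w],None,fx=f,fy=f,interpolation=cv2.INTER_CUBIC)
o=np.zeros((500,800,3),np.uint8)
B=im.copy()
o[:,:450]=k(B,190,90,90,100,5)
C=t.copy();o[:500,450:]=k(C,90,110,70,100,5);save(o,'f2.png')
```

```text
lens z.22 [[0.63605292 0.19533876 0.22      ]] tubetop z.35 [[0.63310708 0.18335423 0.35      ]]
ring top z=.35 [[0.63677202 0.18810991 0.35      ]]
tray side TR,BR [[0.64202295 0.24369308 0.235     ]
 [0.57554603 0.21121423 0.235     ]]
pred TL TR BR BL [array([0.628, 0.382, 0.235]), array([0.67 , 0.238, 0.235]), array([0.574, 0.21 , 0.235]), array([0.532, 0.354, 0.235])]
side pred tray px [[201.9, 58.9], [235.4, 78.7], [208.1, 93.4], [175.0, 71.9]] lens [[231.6, 96.2], [228.6, 52.3]]
top pred tray px [[96.6, 158.8], [145.9, 145.3], [154.1, 178.2], [104.4, 191.7]] lens [[163.7, 159.1], [153.5, 151.5]]
```

View pics/f2.png

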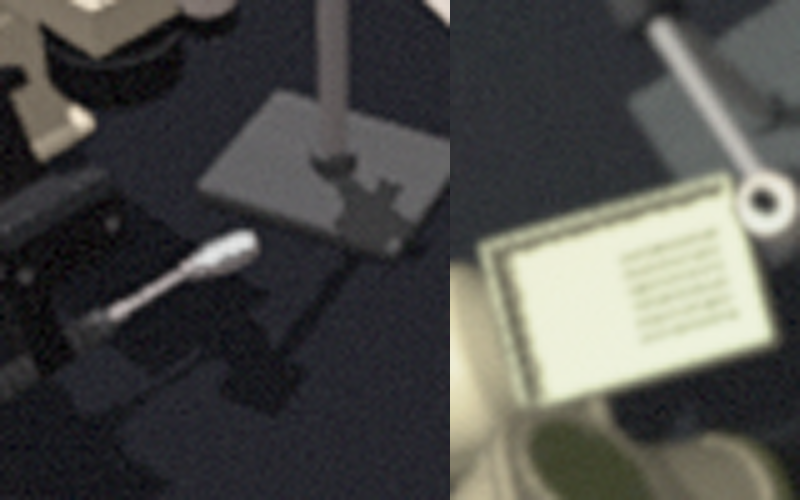

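```bash
sed -i 's/\[-.139,-.001,.009\]/[-.1385,-.001,.0100]/' st.py
cat > chk.py <<'E'
from st import *
c=calibration('side');im=camera('side')
th=np.linspace(0,2*np.pi,40)
G=p+M@np.array([-.1385,-.001,.0100])
D=np.array([G+M@np.array([.021*np.cos(a),.021*np.sin(a),z]) for a in th for z in(0,.007)])
h=cv2.convexHull(proj(c,D).astype(np.float32))
m=cv2.moments(h);q=np.array([m['m10']/m['m00'],m['m01']/m['m00']])
x0,y0=215,120;w=im[y0:y0+40,x0:x0+40].max(2)
mk=cv2.morphologyEx((w>100).astype(np.uint8),cv2.MORPH_OPEN,np.ones((4,4),np.uint8))
cn=max(cv2.findContours(mk,0,1)[0],key=cv2.contourArea)
print('pred hull',q,h.reshape(-1,2).min(0),h.reshape(-1,2).max(0),'meas',cv2.boundingRect(cn),[x0,y0], np.array(cn).reshape(-1,2).mean(0)+[x0,y0])
mm=cv2.moments(cn);print('meas cen',mm['m10']/mm['m00']+x0,mm['m01']/mm['m00']+y0,'glass',G)
n=-M[:,2];e=(G-[*F]).round(4);l=np.array([*(F[:2]),.22]);d=(G-l)/np.linalg.norm(G-l);r=d-2*(d@n)*n;t=(.138-G[2])/r[2]
print('err glass',e,'reflected hit-button',(G+t*r-(O+[0,0,.138])).round(4))
E
python3 chk.py
```

```text
6.8 [0.49777537 0.15056373 0.07677314] d [0.0007 0.003  0.0018] rv [ 0.0023 -0.0018  0.0037] q [-1.16  0.4   0.6   1.91  0.25  1.06  1.13] 0.014793974948635423
pred hull [235.15333545 139.99458232] [228.26227 135.6931 ] [242.01335 144.29428] meas (15, 17, 12, 8) [215, 120] [235.5        140.60714286]
meas cen 235.60185185185185 140.61111111111111 glass [0.6322462  0.184067   0.06792006]
err glass [-0.0006 -0.0035 -0.0021] reflected hit-button [-0.0008 -0.0042  0.    ]
```

Predicted and measured silhouettes agree within 1 px. One final nudge follows.

Call:
apply_moves --deltas '[{"translation": [0.0005,0.003,0.0025],"turn": [0.002,-0.002,0.004],"hand": 0.01},{"translation": [0,0,0],"turn": [0,0,0],"hand": 0.01},{"translation": [0,0,0],"turn": [0,0,0],"hand": 0.01}]'

```text
time: 7.15
ee_pos: [0.4986, 0.1534, 0.0804]
eef_rot: [-0.139, 0.964, -0.223, 0.033]
ft_force: [-1.5, -0.2, 0.2]
width: 0.0147
```

```bash
python3 chk.py
```

```text
7.15 [0.49857444 0.15342022 0.08042856] d [-0.0001  0.0001 -0.0019] rv [-0.0015  0.0013  0.0004] q [-1.16  0.39  0.6   1.9   0.25  1.06  1.13] 0.014678565160602536
pred hull [234.82066568 138.23175511] [227.9266  133.91292] [241.68408 142.5503 ] meas (15, 16, 12, 7) [215, 120] [235.5        138.92857143]
meas cen 235.35714285714286 138.9591836734694 glass [0.6329616  0.18739638 0.07212432]
err glass [ 0.0001 -0.0002  0.0021] reflected hit-button [ 0.0009 -0.0036  0.    ]
```

Call:
apply_moves --deltas '[{"translation": [0,0,-0.001],"turn": [-0.001,0.001,0],"hand": 0.01},{"translation": [0,0,0],"turn": [0,0,0],"hand": 0.01},{"translation": [0,0,0],"turn": [0,0,0],"hand": 0.01},{"translation": [0,0,0],"turn": [0,0,0],"hand": 0.01}]'

```text
time: 7.6
ee_pos: [0.4986, 0.1535, 0.0794]
eef_rot: [-0.139, 0.964, -0.224, 0.032]
ft_force: [-0.3, -1.1, -0.6]
width: 0.0145
```

```bash
python3 chk.py && python3 -c "
from h import *
s=readout.read_state();print(np.abs(s['joint_vel']).max(),s['ft_force'],s['width']);print(order.close_job())"
```

```text
7.6 [0.49857703 0.15345843 0.07937494] d [-0.0001  0.0001 -0.0008] rv [-0.0006  0.0003  0.0003] q [-1.16  0.39  0.6   1.9   0.25  1.06  1.13] 0.014484846811767918
pred hull [234.83212252 138.53179198] [227.94305 134.22063] [241.69063 142.84282] meas (15, 16, 12, 8) [215, 120] [235.31034483 139.31034483]
meas cen 235.3003300330033 139.32013201320132 glass [0.63295256 0.18743713 0.0708946 ]
err glass [ 0.0001 -0.0001  0.0009] reflected hit-button [ 0.0006 -0.0017  0.    ]
0.0017232559505745704 [-3.88530894e-01  1.19474532e+00  9.53147578e-04] 0.0143456545334417
the job is handed in; nothing more can be done
None
```

The larger mirror is gripped by its handle and held still, glass up, under the bench camera, and I've handed the job in at about 7.6 s of the 38 s allowed. I did not see the button's reflection itself. The aim is worked out from the arm's pose and the measured positions.

- **Position:** by the arm's pose, the glass centre is within about 1 mm of the focus point as I located it from the images.
- **Aim:** the glass leans 26° towards the warmer. The calculated reflection lands about 2 mm from the button's centre.
- **Camera cross-check:** in the side view, the mirror head sits under 1 px from where it should appear, which is about 2–3 mm, slightly low.
- **Camera and warmer position:** top and side views agreed to a few millimetres. One early tray corner was off by 14 mm, because the camera tube hid that corner in the side view. My first side-view pick of the lens was about 20 mm off, and a closer look put it within about 8 mm.
- **Stillness and contact:** the joints were nearly motionless, and the wrist force was about 1 N when I handed in. It stayed within a few newtons in every reading, with no sign of contact. I kept the route clear of the other things but took no final picture of them.

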